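# Switch on the hob under the saucepan

### The job

Start the induction hob for the saucepan: push the red-marked front end of the black power rocker fully down, then press fully down the white zone key straight in front of the ring on which the steel saucepan stands, then press the round green start key all the way down and let it come up again. Keep to this order and leave the other white key unpressed. Do not shift or lift the saucepan, the bowl, the mug or the spice jar.

Things in the scene. Friction and masses are not known exactly. Their poses are not given: they have to be found in the camera images.
- hob: Fixed induction hob, steel case, black glass top, 380 (x) x 560 (y) x 60 mm high. Origin: centre of its underside; z up, -x its front edge on the robot's side, +y its left as the robot sees it. Cooking rings, radius 92 mm, at x = +60, y = +145 (left) and -145 mm (right). Key strip (60 mm high) at x = -140 mm: left white key y = +145, black rocker +50, round green key -50, right white key -145.
- power_rocker (a joint): Angle (rad) of the black V-shaped power rocker, 68 mm long (hob x), 32 mm wide: 0 = off (front half slopes up towards the robot, its end about 18 mm above the strip, back half level), 0.30 = on (front half level, its top 8 mm above the strip, back half up). Pivots at its middle, 64 mm above the worktop. Stays where it is left; 2 to 4 N on the front half turns it.
- rocker_front (a point): Point on the top of the rocker's front half, 22 mm from its middle, at the red bar, the place to push. It moves with the rocker: about 74 mm above the worktop when off, 68 mm when on.
- left_key (a joint): Travel (m) of the left white key: 0 = up, 0.007 = fully down. It stays where it is left (no spring); it takes about 2.5 N to move.
- left_key_top (a point): Centre of the top of the left white key (36 x 36 mm, with a blue dot), straight in front of the left ring; up, it stands 14 mm above the strip (74 mm above the worktop), fully down 7 mm. Moves with the key.
- right_key (a joint): Travel (m) of the right white key, like the left: 0 = up, 0.007 = fully down; it stays where it is left, about 2.5 N.
- right_key_top (a point): Centre of the top of the right white key (36 x 36 mm, with a blue dot), straight in front of the right ring; up, it stands 14 mm above the strip (74 mm above the worktop). Moves with the key.
- start_key (a joint): Travel (m) of the green start key: 0 = up, 0.007 = fully down. A spring brings it back up; it takes 1.2 N to begin and 4 N fully down.
- start_key_top (a point): Centre of the top of the round green start key (38 mm diameter); up, it stands 14 mm above the strip (74 mm above the worktop). Moves with the key.
- saucepan: Loose steel saucepan, 156 mm diameter, 75 mm high, open on top, with a black handle reaching 215 mm from its axis along its own +x near the rim, up to 87 mm high. Origin: centre of its underside. It stands on the left or the right ring. Not to be moved.
- bowl: Loose blue ceramic bowl, 144 mm diameter, 60 mm high, on the other ring. Origin: centre of its underside. Not to be moved.
- mug: Loose white mug, 82 mm diameter, 95 mm high, handle towards its own +y, on the worktop to the right of the hob. Origin: centre of its underside. Not to be moved.
- spice_jar: Loose amber spice jar with a red cap, 48 mm diameter, 100 mm high, on the worktop to the left of the hob. Origin: centre of its underside. Not to be moved.

How it is judged (in metres and radians):
On the way, in this order (a step that is already met when the one before it is completed fails the run):
1. the power rocker is pushed to on (value of joint power_rocker above 0.23 rad and value of joint start_key below 0.003 m), for 0.1 s.
2. the white key in front of the saucepan's ring is fully down (((y of saucepan in the frame of hob above 0 m and value of joint left_key above 0.005 m) or (y of saucepan in the frame of hob below 0 m and value of joint right_key above 0.005 m))), for 0.1 s.
3. the green start key is pressed all the way (value of joint start_key above 0.005 m), for 0.03 s.
At the end, for the whole second after the job is handed in: The rocker is on (beyond 0.23 of 0.30 rad), the white key in front of the saucepan's ring is down (beyond 5 of 7 mm), the other white key is up (less than 3 mm down), the green key has come back up (less than 2 mm down), and saucepan, bowl, mug and jar stand still within 15 mm of where they were (value of joint power_rocker above 0.23 rad and ((y of saucepan in the frame of hob above 0 m and value of joint left_key above 0.005 m) or (y of saucepan in the frame of hob below 0 m and value of joint right_key above 0.005 m)) and value of joint start_key below 0.002 m and ((y of saucepan in the frame of hob above 0 m and value of joint right_key below 0.003 m) or (y of saucepan in the frame of hob below 0 m and value of joint left_key below 0.003 m)) and distance of each of saucepan, bowl, mug, spice_jar from where it was at the start of the episode below 0.015 m and linear speed of each of saucepan, bowl, mug, spice_jar below 0.02 m/s); the robot touches nothing.
It fails at once if a white key is pressed before the rocker is on (value of joint any of left_key, right_key above 0.003 m and value of joint power_rocker below 0.2 rad).
It fails at once if the white key of the ring without the saucepan is pressed ((y of saucepan in the frame of hob above 0 m and value of joint right_key above 0.003 m) or (y of saucepan in the frame of hob below 0 m and value of joint left_key above 0.003 m)).
It fails at once if the green key is pressed before the rocker is on and the saucepan's white key is down (value of joint start_key above 0.003 m and not (value of joint power_rocker above 0.2 rad and value of joint any of left_key, right_key above 0.004 m)).
It fails at once if the saucepan, bowl, mug or spice jar is shifted or lifted by more than 15 mm (distance of any of saucepan, bowl, mug, spice_jar from where it was at the start of the episode above 0.015 m).
It also fails if it takes over 42 s, if anything falls off the work surface, if the arm or the gripper's body presses on something with over 40 N, if the wrist force passes 120 N, or if a joint passes its speed limit or range.

### The arm

A 6-joint arm with a two-finger parallel gripper is mounted at the origin on the work surface. World frame = base frame: x ahead of the robot, y to its left, z up, the work surface at z = 0. Lengths are in mm, angles in rad, forces in N, time in s.
With the tool pointing down it reaches from about 400 to 925 mm from the base axis. Payload 12.5 kg.
Tool frame: the origin (TCP) lies midway between the tips of the shut fingers; the grasp point (between the pads) lies 19 mm behind it; z points along the fingers, y is the line along which they close (so a half turn about z gives the same grasp; the last joint's range is limited). The gripper opens to 95 mm and grips with 3 to 60 N. Pads are 20 mm wide; open, the fingers measure 119 mm over their backs; the gripper's body (75 mm by 180 mm) begins 59 mm behind the grasp point.
Start: joints at [-1.219, 0.491, 1.559, -0, 1.092, -0.106], TCP at [276.259, -560.649, 214.661] pointing down, gripper open.
Joint ranges: [-3.1, 3.1], [-0.84, 2.19], [0.05, 2.79], [-1.13, 4.28], [0.06, 2.93], [-2.69, 2.69]. Speed limits (rad/s): [2.22, 2.22, 2.79, 3.14, 3.14, 3.14].

### API

Orientations are given as [roll, pitch, yaw] about the fixed x, y, z axes, in that order (R = Rz(yaw) Ry(pitch) Rx(roll)).
In Python, from cell import * gives the robot as it stands. The module is installed in compiled form; this text tells all that it offers.
- The arm moves only by the tool arm_command, never from a script. Its arguments are lists of equal length, an entry for each row: "delta_pos": the shift along the world's x, y, z in units of 250 mm (1.0 is 250 mm), a list of three; "delta_rot": the turn, a rotation vector about the world's x, y, z in units of 90 degrees (1.0 is 90 degrees), a list of three; "claw": the closure, from 0 (fully open) to 1 (shut). In form: {"delta_pos": [[tx, ty, tz], ...], "delta_rot": [[wx, wy, wz], ...], "claw": [claw, ...]}. A call has exactly 5 rows; each row is the pose to reach, as a shift and turn from the pose commanded when the call began; what a row does not reach only later rows make up. A row lasts 1/12 s, in which the tool goes at most 41.7 mm and 7.16 degrees, less where a joint would pass 70% of its speed; a pose out of reach is approached as far as the arm can. A call with a number of a shift or a turn outside -1 to 1 is refused whole. A call with a gripper value outside its range is refused whole. The fingers move at their own pace and stop on an object; the grip force is fixed at half the most. Time passes only in rows, so rows that repeat a pose let the fingers close, or fill a call up. It gives the time, the measured TCP pose, the force, the opening and the grip force at its end, in the units of the state.
- state(): the state, without advancing time (a new reading comes with each control period).
- read_camera(name): name is "side" or "top" or "wrist"; returns the picture (400x640x3 uint8, red, green, blue); there is no depth.
- calibration(name): a dict with "camera_matrix" (3x3 intrinsics, pixels), "T" (4x4, takes a point from camera to world coordinates). Camera axes: x right, y down, z forward; pixel columns grow to the right and rows downward; lengths in mm; the calibration is good to about 2 mm. A picture is of the moment at which its call begins: read the wrist's pose just before it. calibration takes no time and is no camera call; for the wrist camera it gives the pose at the moment of the call.
- job_done(): hands the job in; it is judged then, once.
The state is a dict: "t": time; "joints": joint angles; "qvel": joint speeds; "tau": joint torques, N m; "eef_pos": TCP position; "tcp_rot": TCP orientation; "ft_force": force on the tool from outside, world axes, zero at the start; "moment": the same for the moment, N m; "opening": opening from 0.0 (shut) to 1.0 (fully open); "grip_force": force on a finger pad.
Only numpy, scipy, OpenCV 4.12 (cv2) and the standard library are available. Lean on these libraries where they do the work, as an engineer would, in place of code of your own. Each camera call takes 0.05 s, during which the arm holds its last target. There are 200 camera calls.

## Working session

There is one attempt and no reset: what is moved stays moved. The work goes in short steps, Python scripts to look and compute and a tool call to move; the robot and the scene stay as the last step left them, time stands still between calls to the robot, and variables do not carry over. Pictures are saved under pics/ and viewed, at most 10 in all, crops included, and the job is handed in when it is done.

Besides the shell and the picture viewer there is one more tool, called by a JSON object that holds its "fn" and its "kwargs". arm_command: Moves the arm, as the interface text tells. Shifts and turns lie within -1 to 1; 1 stands for 250 mm of shift or 90 degrees of turn. Its arguments: {"type":"object","properties":{"delta_pos":{"type":"array"},"delta_rot":{"type":"array"},"claw":{"type":"array"}},"required":["delta_pos","delta_rot","claw"]}

```bash
mkdir -p pics
python3 - <<'E'
from cell import *
import cv2
s=state();print(s['t'],s['eef_pos'],s['tcp_rot'],s['opening'])
for n in("top","side"):
    im=read_camera(n);cv2.imwrite(f"pics/{n}0.png",im[:,:,::-1])
E
```

```text
0.0 [ 276.16414423 -560.41544695  214.07273861] [-3.14051327e+00 -9.42083041e-05  4.57792719e-01] 1.0004927164657411
```

View pics/top0.png

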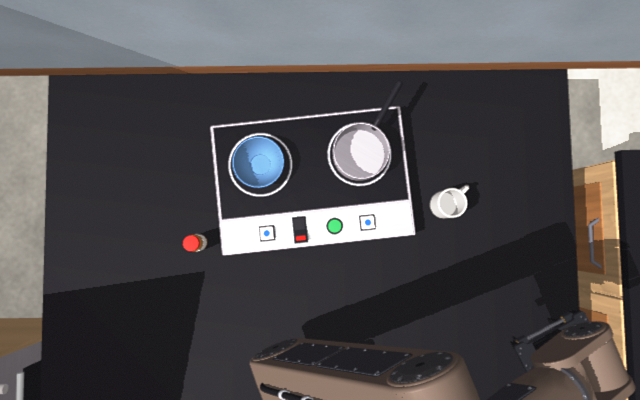

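View pics/side0.png

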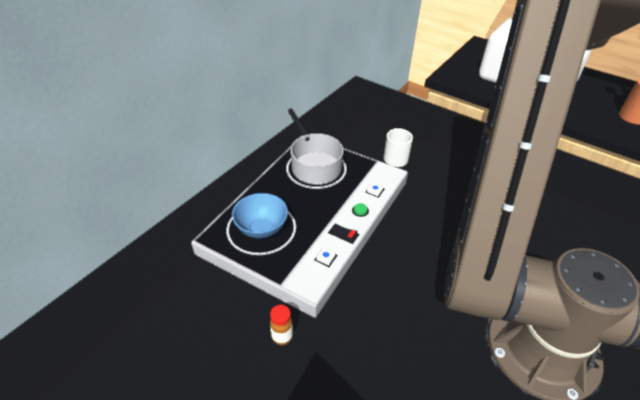

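The pan stands on the right ring (top image 360,153) and the bowl on the left (260,164). In the top view the keys are at: left (267,233), rocker red bar (301,238), green (335,226), right (368,222). In the side view they are at (326,255), (351,234), (361,210) and (376,188). Next I triangulate these.

Run:
```python
from cell import *
import cv2,numpy as np
guess={'L':((267,233),(326,255)),'red':((301,238),(351,234)),'green':((335,226),(361,210)),'R':((368,222),(376,188))}
P={};c={}
ims={n:cv2.imread(f"pics/{n}0.png") for n in("top","side")}
for n in ims:
    k=calibration(n);P[n]=k['camera_matrix']@np.linalg.inv(k['T'])[:3]
for q,g in guess.items():
    px=[]
    for n,(u,v) in zip(("top","side"),g):
        h=cv2.cvtColor(ims[n],cv2.COLOR_BGR2HSV);H=h[...,0].astype(int)
        m={'L':abs(H-107)<15,'R':abs(H-107)<15,'red':(H<8)|(H>172),'green':abs(H-65)<20}[q]&(h[...,1]>100)&(h[...,2]>60)
        w=np.zeros(m.shape,bool);w[v-14:v+15,u-14:u+15]=1
        y,x=np.nonzero(m&w);px.append((x.mean(),y.mean()));print(q,n,len(x),px[-1])
    X=cv2.triangulatePoints(P['top'],P['side'],*[np.array(p).reshape(2,1) for p in px]);X=(X[:3]/X[3]).ravel();c[q]=X
    r=[np.linalg.norm((P[n]@np.r_[X,1])[:2]/(P[n]@np.r_[X,1])[2]-p) for n,p in zip(P,px)]
    print(q,X.round(1),np.round(r,2))
d=c['R']-c['L'];print(np.linalg.norm(d),np.arctan2(d[0],-d[1]))
y=-d/np.linalg.norm(d);x=np.array([y[1],-y[0],0]);m=(c['L']+c['R'])/2
for n,a,b in(('rocker_front',-22,50),('green',0,-50),('R',0,-145)):print(n,(m+a*x+b*y).round(1))
```

```text
L top 23 (np.float64(266.0869565217391), np.float64(232.7826086956522))
L side 26 (np.float64(325.5), np.float64(254.0))
L [528.1 122.8  78.8] [0.03 0.04]
red top 68 (np.float64(300.20588235294116), np.float64(237.61764705882354))
red side 54 (np.float64(350.94444444444446), np.float64(233.62962962962962))
red [513.7  26.5  77.3] [0.17 0.21]
green top 157 (np.float64(334.2738853503185), np.float64(225.45859872611464))
green side 136 (np.float64(359.97058823529414), np.float64(209.36029411764707))
green [546.7 -71.2  67.8] [0.04 0.05]
R top 26 (np.float64(367.5), np.float64(222.0))
R side 15 (np.float64(375.0), np.float64(187.0))
R [ 555.2 -165.4   78.1] [0.05 0.06]
289.4384730370597 0.09364392704325775
rocker_front [515.1  26.4  78.6]
green [546.3 -71.1  78.4]
R [ 555.2 -165.7   78.1]
```

{"fn": "arm_command", "kwargs": {"delta_pos": [[0.048,0.117,0],[0.095,0.234,0],[0.143,0.352,0],[0.19,0.469,0],[0.238,0.586,0]], "delta_rot": [[0,0,0],[0,0,0],[0,0,0],[0,0,0],[0,0,0]], "claw": [1,1,1,1,1]}}

```text
t: 0.52
eef_pos: [335.9, -412.6, 214.4]
tcp_rot: [-3.141, 0.0, 0.457]
ft_force: [0.0, -1.1, 0.5]
opening: 0.709
grip_force: 0.0
```

{"fn": "arm_command", "kwargs": {"delta_pos": [[0.048,0.117,0],[0.095,0.234,0],[0.143,0.352,0],[0.19,0.469,0],[0.238,0.586,0]], "delta_rot": [[0,0,0],[0,0,0],[0,0,0],[0,0,0],[0,0,0]], "claw": [1,1,1,1,1]}}

```text
t: 0.93
eef_pos: [395.4, -266.1, 214.5]
tcp_rot: [-3.141, 0.0, 0.458]
ft_force: [0.4, 0.0, 0.5]
opening: 0.354
grip_force: 0.0
```

{"fn": "arm_command", "kwargs": {"delta_pos": [[0.048,0.117,0],[0.095,0.234,0],[0.143,0.352,0],[0.19,0.469,0],[0.238,0.586,0]], "delta_rot": [[0,0,0],[0,0,0],[0,0,0],[0,0,0],[0,0,0]], "claw": [1,1,1,1,1]}}

```text
t: 1.35
eef_pos: [454.9, -119.6, 214.6]
tcp_rot: [-3.141, 0.0, 0.458]
ft_force: [0.6, -1.0, -0.6]
opening: 0.024
grip_force: 0.0
```

{"fn": "arm_command", "kwargs": {"delta_pos": [[0.048,0.117,0],[0.095,0.234,0],[0.143,0.352,0],[0.19,0.469,0],[0.238,0.586,0]], "delta_rot": [[0,0,0],[0,0,0],[0,0,0],[0,0,0],[0,0,0]], "claw": [1,1,1,1,1]}}

```text
t: 1.77
eef_pos: [514.4, 27.0, 214.5]
tcp_rot: [-3.142, 0.0, 0.458]
ft_force: [0.3, -1.0, 0.2]
opening: 0.007
grip_force: 0.0
```

{"fn": "arm_command", "kwargs": {"delta_pos": [[0,0,-0.12],[0,0,-0.24],[0,0,-0.36],[0,0,-0.48],[0,0,-0.5]], "delta_rot": [[0,0,0],[0,0,0],[0,0,0],[0,0,0],[0,0,0]], "claw": [1,1,1,1,1]}}

```text
t: 2.18
eef_pos: [512.2, 25.6, 85.8]
tcp_rot: [-3.138, 0.006, 0.458]
ft_force: [-0.0, -0.2, 0.4]
opening: 0.003
grip_force: 0.0
```

{"fn": "arm_command", "kwargs": {"delta_pos": [[0,0,-0.01],[0,0,-0.02],[0,0,-0.03],[0,0,-0.04],[0,0,-0.05]], "delta_rot": [[0,0,0],[0,0,0],[0,0,0],[0,0,0],[0,0,0]], "claw": [1,1,1,1,1]}}

```text
t: 2.6
eef_pos: [514.7, 25.3, 78.0]
tcp_rot: [3.141, -0.002, 0.458]
ft_force: [-1.5, 0.8, -0.6]
opening: 0.001
grip_force: 0.0
```

{"fn": "arm_command", "kwargs": {"delta_pos": [[0,0,-0.006],[0,0,-0.012],[0,0,-0.018],[0,0,-0.024],[0,0,-0.024]], "delta_rot": [[0,0,0],[0,0,0],[0,0,0],[0,0,0],[0,0,0]], "claw": [1,1,1,1,1]}}

```text
t: 3.02
eef_pos: [514.2, 25.3, 70.9]
tcp_rot: [-3.142, 0.0, 0.458]
ft_force: [-0.4, -1.1, 0.3]
opening: 0.006
grip_force: 0.3
```

{"fn": "arm_command", "kwargs": {"delta_pos": [[0,0,-0.004],[0,0,-0.008],[0,0,-0.012],[0,0,-0.012],[0,0,-0.012]], "delta_rot": [[0,0,0],[0,0,0],[0,0,0],[0,0,0],[0,0,0]], "claw": [1,1,1,1,1]}}

```text
t: 3.43
eef_pos: [514.2, 25.3, 68.3]
tcp_rot: [3.141, -0.0, 0.458]
ft_force: [-2.4, 0.6, 5.0]
opening: 0.004
grip_force: 2.3
```

{"fn": "arm_command", "kwargs": {"delta_pos": [[0,0,-0.002],[0,0,-0.004],[0,0,-0.004],[0,0,-0.004],[0,0,-0.004]], "delta_rot": [[0,0,0],[0,0,0],[0,0,0],[0,0,0],[0,0,0]], "claw": [1,1,1,1,1]}}

```text
t: 3.85
eef_pos: [514.3, 25.4, 68.1]
tcp_rot: [3.141, -0.001, 0.458]
ft_force: [-5.4, -1.4, 17.8]
opening: 0.007
grip_force: 8.7
```

{"fn": "arm_command", "kwargs": {"delta_pos": [[0,0,0.05],[0,0,0.1],[0,0,0.16],[0,0,0.16],[0,0,0.16]], "delta_rot": [[0,0,0],[0,0,0],[0,0,0],[0,0,0],[0,0,0]], "claw": [1,1,1,1,1]}}

```text
t: 4.27
eef_pos: [514.7, 25.4, 107.4]
tcp_rot: [3.141, -0.002, 0.458]
ft_force: [0.3, 0.1, 0.3]
opening: 0.006
grip_force: 0.0
```

{"fn": "arm_command", "kwargs": {"delta_pos": [[0.033,-0.153,0],[0.066,-0.306,0],[0.098,-0.458,0],[0.131,-0.611,0],[0.164,-0.764,0]], "delta_rot": [[0,0,0],[0,0,0],[0,0,0],[0,0,0],[0,0,0]], "claw": [1,1,1,1,1]}}

```text
t: 4.68
eef_pos: [555.1, -167.4, 106.0]
tcp_rot: [-3.141, 0.001, 0.458]
ft_force: [0.6, 0.7, 0.9]
opening: 0.001
grip_force: 0.0
```

Run:
```python
from cell import *
import cv2
s=state();print(s['t'],s['eef_pos'],s['ft_force'])
im=read_camera("side");cv2.imwrite("pics/side1.png",cv2.resize(im[140:300,260:460,::-1],None,fx=3.5,fy=3.5))
```

```text
4.6833 [ 555.10578964 -167.41322265  105.96315248] [0.60177472 0.72410761 0.88221359]
```

View pics/side1.png

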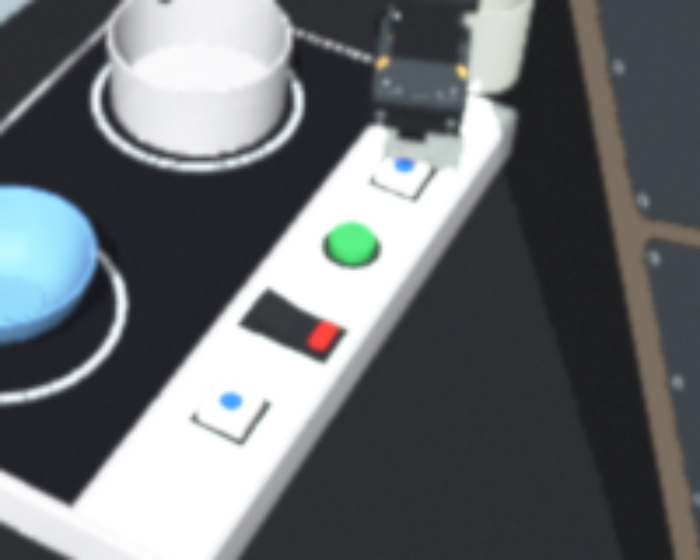

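The side crop shows the rocker's red front end (323,338) level and its back end raised, so it is on. The tool is over the right key (405,165).

{"fn": "arm_command", "kwargs": {"delta_pos": [[0,0,-0.04],[0,0,-0.08],[0,0,-0.11],[0,0,-0.11],[0,0,-0.11]], "delta_rot": [[0,0,0],[0,0,0],[0,0,0],[0,0,0],[0,0,0]], "claw": [1,1,1,1,1]}}

```text
t: 5.15
eef_pos: [554.9, -164.3, 78.8]
tcp_rot: [-3.14, 0.001, 0.459]
ft_force: [-0.6, 0.5, 0.5]
opening: 0.007
grip_force: 0.0
```

{"fn": "arm_command", "kwargs": {"delta_pos": [[0,0,-0.01],[0,0,-0.02],[0,0,-0.03],[0,0,-0.036],[0,0,-0.036]], "delta_rot": [[0,0,0],[0,0,0],[0,0,0],[0,0,0],[0,0,0]], "claw": [1,1,1,1,1]}}

```text
t: 5.57
eef_pos: [555.3, -165.5, 70.6]
tcp_rot: [3.141, -0.0, 0.458]
ft_force: [-0.8, 1.3, 0.3]
opening: 0.003
grip_force: 0.0
```

{"fn": "arm_command", "kwargs": {"delta_pos": [[0,0,-0.006],[0,0,-0.012],[0,0,-0.016],[0,0,-0.016],[0,0,-0.016]], "delta_rot": [[0,0,0],[0,0,0],[0,0,0],[0,0,0],[0,0,0]], "claw": [1,1,1,1,1]}}

```text
t: 5.98
eef_pos: [555.4, -165.6, 67.1]
tcp_rot: [3.141, -0.0, 0.458]
ft_force: [-0.4, 1.8, 8.2]
opening: 0.004
grip_force: 3.9
```

{"fn": "arm_command", "kwargs": {"delta_pos": [[0,0,-0.002],[0,0,-0.003],[0,0,-0.003],[0,0,-0.003],[0,0,-0.003]], "delta_rot": [[0,0,0],[0,0,0],[0,0,0],[0,0,0],[0,0,0]], "claw": [1,1,1,1,1]}}

```text
t: 6.4
eef_pos: [555.4, -165.6, 67.0]
tcp_rot: [3.141, -0.001, 0.458]
ft_force: [-3.4, 3.0, 14.8]
opening: 0.006
grip_force: 7.5
```

{"fn": "arm_command", "kwargs": {"delta_pos": [[0,0,0.04],[0,0,0.08],[0,0,0.12],[0,0,0.12],[0,0,0.12]], "delta_rot": [[0,0,0],[0,0,0],[0,0,0],[0,0,0],[0,0,0]], "claw": [1,1,1,1,1]}}

```text
t: 6.82
eef_pos: [555.5, -165.8, 96.6]
tcp_rot: [3.14, -0.001, 0.458]
ft_force: [-0.4, -0.4, 0.3]
opening: 0.006
grip_force: 0.0
```

{"fn": "arm_command", "kwargs": {"delta_pos": [[-0.01,0.1,0],[-0.02,0.2,0],[-0.03,0.3,0],[-0.035,0.378,0],[-0.035,0.378,0]], "delta_rot": [[0,0,0],[0,0,0],[0,0,0],[0,0,0],[0,0,0]], "claw": [1,1,1,1,1]}}

```text
t: 7.23
eef_pos: [545.7, -68.3, 95.5]
tcp_rot: [-3.14, 0.001, 0.46]
ft_force: [0.2, -0.4, 0.6]
opening: 0.007
grip_force: 0.0
```

Now the green key: down to about 66.5 mm, then back up.

{"fn": "arm_command", "kwargs": {"delta_pos": [[0,0,-0.03],[0,0,-0.06],[0,0,-0.08],[0,0,-0.09],[0,0,-0.1]], "delta_rot": [[0,0,0],[0,0,0],[0,0,0],[0,0,0],[0,0,0]], "claw": [1,1,1,1,1]}}

```text
t: 7.65
eef_pos: [546.2, -71.9, 70.2]
tcp_rot: [-3.141, 0.001, 0.457]
ft_force: [-1.9, -2.0, 2.4]
opening: 0.002
grip_force: 1.4
```

{"fn": "arm_command", "kwargs": {"delta_pos": [[0,0,-0.006],[0,0,-0.012],[0,0,-0.018],[0,0,-0.021],[0,0,-0.021]], "delta_rot": [[0,0,0],[0,0,0],[0,0,0],[0,0,0],[0,0,0]], "claw": [1,1,1,1,1]}}

```text
t: 8.07
eef_pos: [546.6, -71.6, 67.0]
tcp_rot: [3.14, -0.0, 0.458]
ft_force: [-6.2, -3.6, 18.4]
opening: 0.005
grip_force: 8.9
```

{"fn": "arm_command", "kwargs": {"delta_pos": [[0,0,-0.002],[0,0,-0.003],[0,0,-0.003],[0,0,-0.003],[0,0,-0.003]], "delta_rot": [[0,0,0],[0,0,0],[0,0,0],[0,0,0],[0,0,0]], "claw": [1,1,1,1,1]}}

```text
t: 8.48
eef_pos: [546.6, -71.6, 66.9]
tcp_rot: [3.14, -0.001, 0.458]
ft_force: [-8.4, -3.4, 25.3]
opening: 0.002
grip_force: 12.8
```

Bottomed out at 67 mm with 25 N. Lifting off and backing away.

{"fn": "arm_command", "kwargs": {"delta_pos": [[0,0,0.08],[0,0,0.16],[0,0,0.24],[0,0,0.32],[0,0,0.4]], "delta_rot": [[0,0,0],[0,0,0],[0,0,0],[0,0,0],[0,0,0]], "claw": [1,1,1,1,1]}}

```text
t: 8.9
eef_pos: [546.5, -71.0, 165.9]
tcp_rot: [3.141, -0.0, 0.458]
ft_force: [-0.3, -0.6, -0.8]
opening: 0.005
grip_force: 0.0
```

{"fn": "arm_command", "kwargs": {"delta_pos": [[-0.05,-0.14,0.03],[-0.1,-0.28,0.06],[-0.15,-0.42,0.09],[-0.2,-0.56,0.12],[-0.25,-0.7,0.15]], "delta_rot": [[0,0,0],[0,0,0],[0,0,0],[0,0,0],[0,0,0]], "claw": [1,1,1,1,1]}}

```text
t: 9.32
eef_pos: [483.3, -247.5, 202.9]
tcp_rot: [3.141, -0.001, 0.458]
ft_force: [1.2, 0.1, 0.4]
opening: 0.005
grip_force: 0.0
```

Run:
```python
from cell import *
import cv2
s=state();print(s['t'],s['eef_pos'],s['ft_force'])
im=read_camera("side");cv2.imwrite("pics/side2.png",cv2.resize(im[100:300,220:460,::-1],None,fx=3,fy=3))
```

```text
9.3167 [ 483.30209772 -247.53101635  202.91913441] [1.24366604 0.11378191 0.38252218]
```

View pics/side2.png

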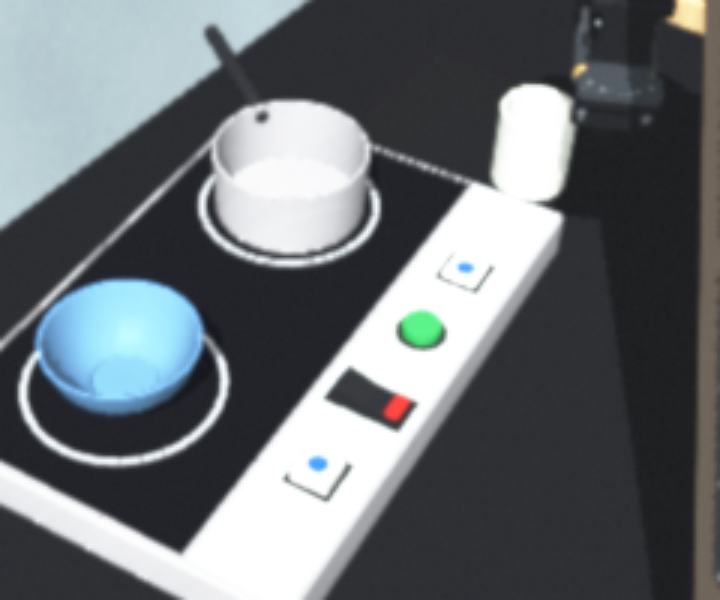

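The rocker is on (397,407), the right key (466,269) sits lower than the left (318,465), and the green key (422,328) is up. The pan, bowl and mug have not moved, and the tool is clear of everything.

```bash
python3 -c "
from cell import *
print(job_done())"
```

```text
the job is handed in; nothing more can be done
None
```

The job is handed in: I switched the rocker on, pressed the right white key (the saucepan's) fully down, then pressed and released the green key, leaving the left key and the loose objects alone; `job_done()` gave no verdict.

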